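# Push a phone out over the screw dish

### The arm

A 6-joint arm with a two-finger parallel gripper is mounted at the origin on a cart in front of the work surface, level with it; the furniture and walls round the work are solid. World frame = base frame: x ahead of the robot, y to its left, z up, the work surface at z = 0. Lengths are in mm, angles in rad, forces in N, time in s.
With the tool pointing down it reaches from about 350 to 875 mm from the base axis. Payload 4.2 kg.
Tool frame: the origin (TCP) lies midway between the tips of the shut fingers; the grasp point (between the pads) lies 19 mm behind it (r.pinch_z is the x of the grasp point in the tool frame, in mm); x points along the fingers, y is the direction in which the jaws open and shut, and the axes are right-handed (so a half turn about x gives the same grasp; the last joint's range is limited). The gripper opens to 87 mm and grips with 3 to 60 N. Pads are 19 mm wide; open, the fingers measure 117 mm over their backs; the gripper's body (75 mm by 190 mm) begins 51 mm behind the grasp point.
Start: joints at [-1.025, 0.385, 0.008, 0, -1.194, -0.259], TCP at [176.819, -599.445, 222.55] pointing down, gripper open.
Joint ranges: [-3.14, 3.14], [-1.21, 2.06], [-1.07, 1.41], [-3.16, 2.05], [-2.99, -0.16], [-3.1, 3.1]. Speed limits (rad/s): [2.79, 2.79, 3.14, 3.14, 3.14, 3.14].

### API

Orientations are given as [roll, pitch, yaw] about the fixed x, y, z axes, in that order (R = Rz(yaw) Ry(pitch) Rx(roll)).
In Python, from cell import get_obs, optics, ticket, r gives the robot as it stands. The module is installed in compiled form; this text tells all that it offers.
- The arm moves only by the tool jog_arm, never from a script. Its arguments are lists of equal length, an entry for each row: "xyz": the shift along the tool's x, y, z in mm, a list of three; "turn": the turn, a rotation vector about the tool's x, y, z in rad, a list of three; "gripper": the closure, from 0 (fully open) to 1 (shut). In form: {"xyz": [[x, y, z], ...], "turn": [[ax, ay, az], ...], "gripper": [gripper, ...]}. A call has 1 to 12 rows; each row shifts and turns the pose as measured when the row begins, along the tool's axes as they then stand; what a row does not reach is not made up. A row lasts 1/10 s, in which the tool goes at most 50 mm and 8.59 degrees, less where a joint would pass 70% of its speed; a pose out of reach is approached as far as the arm can. A call is refused whole if a number of a shift passes 50 or a number of a turn 0.15, either way. A call with a gripper value outside its range is refused whole. The fingers move at their own pace and stop on an object; "squeeze" is the grip in N (left out, the last holds). Time passes only in rows, so rows that do not move let the fingers close. It gives the time, the measured TCP pose, the force and the opening at its end, in the units of the state.
- get_obs(): the state, without advancing time (a new reading comes with each control period).
- optics.capture(name): name is "scene" or "top" or "wrist"; returns a dict with "img" (420x560x3 uint8, blue, green, red), "z_map" (420x560 float32, mm along the optical axis (not along the pixel's ray), 0 where there is no reading), "intrinsics" (3x3 intrinsics, pixels), "pose" (4x4, takes a point from camera to world coordinates); the wrist camera has in their place "hand_eye" (4x4, takes a point from camera to tool coordinates, whose origin is the TCP and whose axes are the tool frame's). Camera axes: x right, y up, looking along -z (the intrinsics and any distortion apply to the point x, -y, -z); pixel columns grow to the right and rows downward; lengths in mm; the calibration is good to about 2 mm. A picture is of the moment at which its call begins: read the wrist's pose just before it.
- ticket.hand_in(): hands the job in, once; it reports no verdict.
The state is a dict: "time": time; "qpos": joint angles; "dq": joint speeds; "joint_efforts": joint torques, N m; "tcp_pos": TCP position; "tool_rot": TCP orientation; "ft_force": force on the tool from outside, world axes, zero at the start; "ft_torque": the same for the moment, N m; "opening": opening from 0.0 (shut) to 1.0 (fully open).
Only numpy, scipy, OpenCV 4.12 (cv2) and the standard library are available. Lean on these libraries where they do the work, as an engineer would, in place of code of your own. Each camera call takes 0.05 s, during which the arm holds its last target.

### The job

Get the black phone on the low metal stand ready for its end screws to be taken out: with the fingertips only, push it back square and flat against the stand's rear rail, and push it along the rail until about a third of its length sticks out past the end of the stand where the round metal screw dish is. Do not pick the phone up, let it tip or drop it, and leave the dish and everything else where it is; finish with the fingers clear.

Things in the scene. Friction and masses are not known exactly. Their poses are not given: they have to be found in the camera images.
- phone: plain black phone lying screen up on the stand's deck (other phones are stacked on the shelf behind: leave them). A slab 125 mm long (its x axis), 72 mm wide (y), 10 mm thick, 0.13 to 0.25 kg, slides freely. Origin: centre of its underside, z up. Starts wholly on the deck, lengthwise within 0.15 rad of the stand's y, its middle 11 to 24 mm short of touching the rail.
- stand: low aluminium stand, fixed, long side along its y; x points away from the robot, z up. Origin on the bench at mid-length. Deck top 40 mm above the bench, from y = -100 to +100 mm (both ends open, no stop) and from x = -65 mm (open front edge) to x = +45 mm, the inner face of the rear rail. With the phone flat against the rail its origin is at x = +9 mm here.
- rail (a point): middle of the top inner edge of the stand's rear rail, at x 45, y 0, z 52 mm of the stand; the rail is 10 mm thick, as long as the deck (200 mm) and 12 mm higher than the deck. Axes as the stand's. A third of the phone overhangs an end when its origin is 79 mm from the stand's middle, along y, towards that end.
- dish: round shallow metal screw dish, 69 mm across, 13 mm high, loose on the bench just beyond one end of the stand (either end, about 150 mm from the stand's middle); it tells which end the phone must stick out from. Origin at the centre of its underside.
- jar: small round jar with a green lid, 45 mm across, 30 mm high, loose on the bench beyond the other end of the stand; to be left alone. Origin at the centre of its underside.
- driver: thin red screwdriver, 10 x 99 x 10 mm, loose on the bench in front of the stand; to be left alone. Origin at the middle of its underside.
- wick: small flat blue wick reel, 35 x 58 x 8 mm with its copper tail, loose on the bench in front of the stand; to be left alone. Origin at the middle of its underside.

How it is judged (in metres and radians):
At the end, for the whole second after the job is handed in: The phone lies flat and still on the deck, within 5 mm of the rear rail and within 0.06 rad of parallel to it, with 28 to 55 mm of its 125 mm length past the dish's end of the stand; dish and jar are within 25 mm of where they stood (((y of dish in the frame of stand above 0.05 m and y of phone in the frame of stand between 0.0655 and 0.0925 m) or (y of dish in the frame of stand below -0.05 m and y of phone in the frame of stand between -0.0925 and -0.0655 m)) and x of phone in the frame of stand between 0.004 and 0.014 m and angle between the x axis of phone and the y axis of stand, either way round below 0.06 rad and z of phone in the frame of stand between 0.036 and 0.044 m and angle between phone's own z axis and vertical below 0.05 rad and linear speed of phone below 0.01 m/s and distance of each of dish, jar from where it was at the start of the episode below 0.025 m); the robot touches nothing.
It fails at once if the phone is lifted more than 10 mm off the deck (z of phone in the frame of stand above 0.05 m).
It fails at once if the phone falls off the deck (z of phone in the frame of stand below 0.03 m).
It fails at once if the phone tips by more than 0.15 rad (angle between phone's own z axis and vertical above 0.15 rad).
It fails at once if the dish, the jar, the screwdriver or the wick reel is shoved more than 25 mm (distance of any of dish, jar, driver, wick from where it was at the start of the episode above 0.025 m).
It also fails if it takes over 53 s, if anything falls off the work surface, if the arm or the gripper's body presses on something with over 40 N, if the wrist force passes 120 N, or if a joint passes its speed limit or range.

## Working session

There is one attempt and no reset: what is moved stays moved. The work goes in short steps, Python scripts to look and compute and a tool call to move; the robot and the scene stay as the last step left them, time stands still between calls to the robot, and variables do not carry over. Pictures are saved under pics/ and viewed, and the job is handed in when it is done.

Besides the shell and the picture viewer there is one more tool, called after "Request:" as a command line: name --argument value ..., lists and objects as JSON in quotes. jog_arm: Moves the arm, as the interface text tells. Its arguments: {"type":"object","properties":{"xyz":{"type":"array","items":{"type":"array","items":{"type":"number"}}},"turn":{"type":"array","items":{"type":"array","items":{"type":"number"}}},"gripper":{"type":"array","items":{"type":"number"}},"squeeze":{"type":"number"}},"required":["xyz","turn","gripper"]}

```bash
mkdir -p pics; python3 - <<'E'
from cell import get_obs, optics, r
import cv2,numpy as np
print(get_obs())
for n in ("scene","top"):
    c=optics.capture(n); cv2.imwrite(f"pics/{n}0.png",c["img"]); np.savez(f"{n}0.npz",**c)
    print(n,c["intrinsics"],c["pose"].round(3),c.keys())
E
```

```text
{'time': 0.0, 'qpos': array([-1.02536414e+00,  3.85572268e-01,  6.61055541e-03, -4.94358826e-04,
       -1.19398552e+00, -2.58596535e-01]), 'dq': array([ 4.15359463e-04, -1.02307422e-03,  9.44361817e-05, -1.29674655e-03,
       -1.62759834e-03, -5.48941198e-04]), 'joint_efforts': array([ 6.96648949e-04, -3.90667605e+01,  1.87404692e+01,  4.21966821e+00,
        1.09237616e-02, -1.97610625e-04]), 'tcp_pos': array([ 176.66659674, -598.88079285,  221.4448264 ]), 'tool_rot': array([1.61902603, 1.56859689, 1.90567928]), 'ft_force': array([ 0.80680205, -0.07704145, -0.4695956 ]), 'ft_torque': array([-0.03482518, -0.01988842,  0.05317668]), 'opening': 1.0003333448149538}
scene [[433.92120017   0.         291.79258688]
 [  0.         433.92120017 206.77837739]
 [  0.           0.           1.        ]] [[ 6.23000e-01  5.15000e-01 -5.89000e-01  1.78790e+01]
 [-7.82000e-01  4.02000e-01 -4.76000e-01 -4.62847e+02]
 [-8.00000e-03  7.57000e-01  6.53000e-01  6.23850e+02]
 [ 0.00000e+00  0.00000e+00  0.00000e+00  1.00000e+00]] dict_keys(['img', 'z_map', 'intrinsics', 'pose'])
top [[403.53438035   0.         278.55385917]
 [  0.         403.53438035 203.8492193 ]
 [  0.           0.           1.        ]] [[ 5.00000e-03  9.95000e-01 -9.70000e-02  4.37204e+02]
 [-1.00000e+00  7.00000e-03  1.50000e-02 -3.36770e+01]
 [ 1.60000e-02  9.70000e-02  9.95000e-01  9.13088e+02]
 [ 0.00000e+00  0.00000e+00  0.00000e+00  1.00000e+00]] dict_keys(['img', 'z_map', 'intrinsics', 'pose'])
```

View pics/scene0.png

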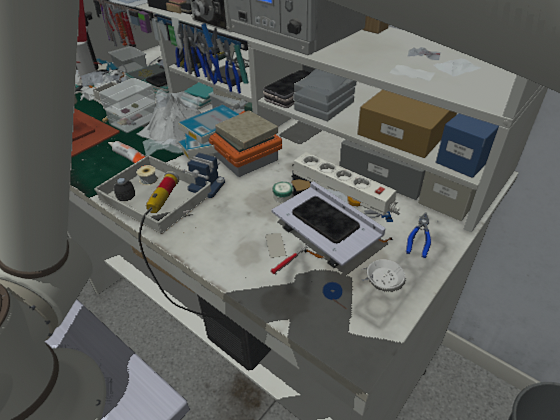

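View pics/top0.png

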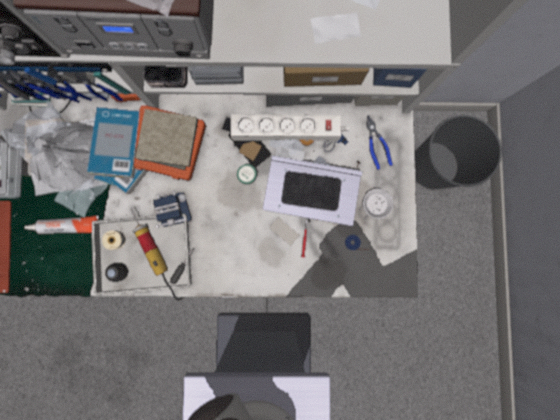

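The scene view shows the stand near (325,225) and the dish at (386,276). In the top view the phone is near (311,190), the dish at (376,201), the jar at (246,174), the driver at (305,238) and the wick at (352,242). The rail is on the upper side. Next I'll measure them.

```bash
cat > h.py <<'E'
import numpy as np,cv2
def pts(c):
    K=c["intrinsics"];z=c["z_map"];h,w=z.shape
    u,v=np.meshgrid(np.arange(w),np.arange(h))
    P=np.stack([(u-K[0,2])/K[0,0]*z,-(v-K[1,2])/K[1,1]*z,-z,np.ones_like(z)],-1)
    return (P@c["pose"].T)[...,:3]
def ray(c,uv,zp):
    K=c["intrinsics"];uv=np.atleast_2d(uv).astype(float)
    d=np.stack([(uv[:,0]-K[0,2])/K[0,0],-(uv[:,1]-K[1,2])/K[1,1],-np.ones(len(uv))],-1)@c["pose"][:3,:3].T
    o=c["pose"][:3,3]
    return o+d*((zp-o[2])/d[:,2])[:,None]
def phone(c,box,zp=50,thr=75):
    x0,y0,x1,y1=box
    g=c["img"][y0:y1,x0:x1].max(2)
    m=(g<thr).astype(np.uint8)
    cs,_=cv2.findContours(m,cv2.RETR_EXTERNAL,cv2.CHAIN_APPROX_NONE)
    k=max(cs,key=cv2.contourArea)[:,0]+[x0,y0]
    W=ray(c,k,zp)[:,:2]
    return k,W,cv2.minAreaRect(W.astype(np.float32))
E
python3 - <<'E'
from h import *
c={k:v for k,v in np.load("top0.npz").items()}
P=pts(c)
Z=P[...,2]
for v in range(150,230,4):print(v,Z[v,255:372:6].round().astype(int))
for nm,b in (("top",(272,165,350,218)),):
    k,W,r=phone(c,b);print(nm,r,k.min(0),k.max(0))
im=c["img"][140:265,225:410];cv2.imwrite("pics/topz.png",cv2.resize(im,None,fx=4,fy=4,interpolation=cv2.INTER_CUBIC))
s={k:v for k,v in np.load("scene0.npz").items()}
k,W,r=phone(s,(288,190,362,248));print("scene",r,k.min(0),k.max(0))
im=s["img"][165:310,250:440];cv2.imwrite("pics/scz.png",cv2.resize(im,None,fx=4,fy=4,interpolation=cv2.INTER_CUBIC))
E
```

```text
150 [ 1  0 -1 -1 11 11  9  9 -1  0 -3 -1  3 -1  0 -1 -2  1 -2  4]
154 [ 2  2  2  0 15 11  5  8 11  0  0  0  0  1  1 -2  0 -3 -2 -1]
158 [  3   1   0  50  52  49  50   9   6  -5   1   6   1  -4   1  -1  -1  -1
  -3 913]
162 [-1  0 -2 39 40 43 49 53 52 51  5  5 -1  0 -2 -1 -1  3 -5 -1]
166 [-1 -2  0 39 41 40 39 38 39 44 50 51 47 49  2 -1 -3  2 -2 -3]
170 [ 28   1  -2  40  42  40  38  40  38  40  38  40  40  49  53  51 913  50
 913   0]
174 [30  2  1 39 40 49 50 45 50 49 47 37 39 38 39 41 37 51  0  2]
178 [28 -2  0 40 40 47 48 46 50 47 49 51 50 49 49 42 41 40 -2 -1]
182 [ 0 -1 39 39 40 51 49 48 50 50 51 50 48 50 47 39 41 38  1 -2]
186 [ 2 -3 39 38 39 50 47 49 48 50 47 48 51 49 48 40 39 39  2 -1]
190 [-3 -2 40 39 36 51 49 50 49 51 51 48 49 50 45 36 41 42 -2  0]
194 [ -3   0 913  40  40  46  51  52  48  50  49  49  47  50  49  41  41  41
  -1   6]
198 [ -2   0 913  40  40  47  47  50  49  48  49  49  50  48  48  39  37   2
   0   1]
202 [-1  0 38 38 39 46 49 52 51 45 48 45 47 47 39 44 40 -3 13  0]
206 [  3  -4  42  38  39  39  39  39 913  47  47  50  50  49  39  40  39   1
  13   0]
210 [-3 -2 36 39 40 36 38 39 38 38 39 37 42 46 38 39 39 -3  0  5]
214 [ 0  1 -1  0 -3  0 40 37 40 38 41 38 39 38 38 40 41 -1 -2 12]
218 [-2 -2 -1 -2  6 -1  2 -1 -2  1 36 36 38 40 37 37 39 -1 -2  1]
222 [-3  1 -2  3  0 -3 -1  0 -2 -2 -2 -3  0 -4 39 39 39  1 -3  2]
226 [ 1  0 -2  4  2  2 -3 -2 -2  1 -2  2 -4  0  0  0  0  1 -5  2]
top ((551.1343994140625, -116.99069213867188), (119.52147674560547, 68.05523681640625), 82.0313949584961) [282 172] [339 209]
scene ((548.5932006835938, -117.66732788085938), (127.75904083251953, 75.69087219238281), 82.03125762939453) [292 196] [359 243]
```

View pics/topz.png

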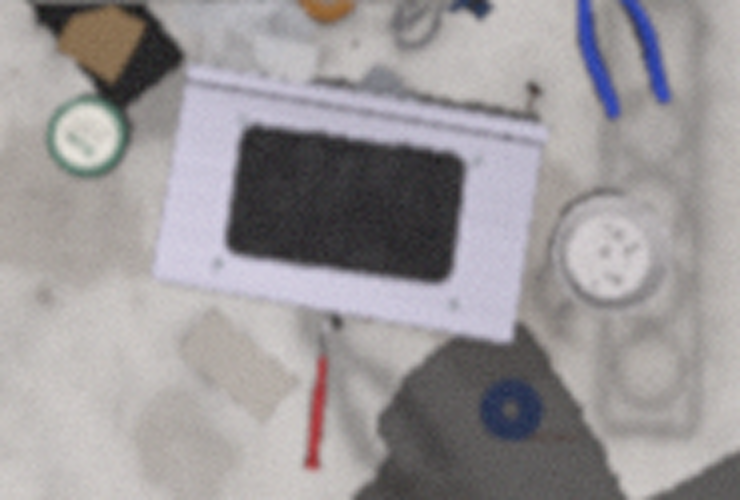

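View pics/scz.png

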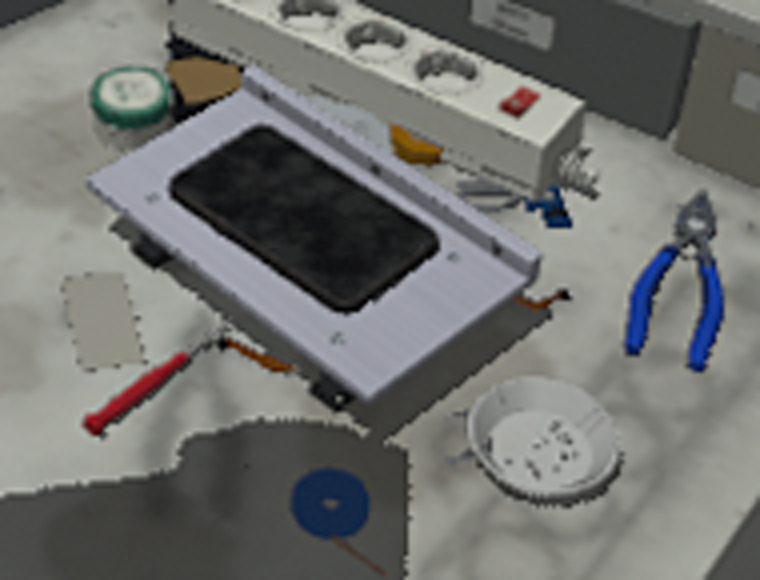

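```bash
python3 - <<'E'
from h import *
for f,b in (("top",(250,150,372,232)),("scene",(260,170,395,285))):
    c={k:v for k,v in np.load(f+"0.npz").items()}
    P=pts(c);x0,y0,x1,y1=b
    Q=P[y0:y1,x0:x1].reshape(-1,3)
    m=(Q[:,2]>32)&(Q[:,2]<60)
    M=((P[...,2]>30)&(P[...,2]<60)&(np.hypot(P[...,0]-560,P[...,1]+120)<140)).astype(np.uint8);M[:y0]=0;M[y1:]=0;M[:,:x0]=0;M[:,x1:]=0
    M=cv2.morphologyEx(M,cv2.MORPH_OPEN,np.ones((5,5)))
    Q=P[M>0]
    print(f,"deck+rail",cv2.minAreaRect(Q[:,:2].astype(np.float32)),Q[:,:2].min(0),Q[:,:2].max(0))
    ph=cv2.boxPoints(phone(c,(272,165,350,218) if f=="top" else (288,190,362,248))[2]);print(ph.round(1).tolist())
    # rail pts : line fit
    R=Q[(Q[:,2]>47)&(Q[:,2]<56)]
    d=np.array([0.139,0.99]);n=np.array([.99,-.139])
    R=R[(R[:,:2]-[550,-117])@n>45]
    print("rail",cv2.fitLine(R[:,:2].astype(np.float32),cv2.DIST_HUBER,0,.01,.01).ravel(),cv2.minAreaRect(R[:,:2].astype(np.float32)),len(R))
    L=(P[...,2]>5)&(P[...,2]<20)&(np.hypot(P[...,0]-540,P[...,1]+270)<60)
    print("dish",P[L].mean(0),P[L].min(0),P[L].max(0))
E
```

```text
top deck+rail ((553.5078125, -119.68986511230469), (199.98544311523438, 120.53074645996094), 80.31233215332031) [ 479.55099059 -226.06738048] [626.30211942 -13.26854837]
[[509.20001220703125, -171.5], [576.5, -180.89999389648438], [593.0999755859375, -62.5], [525.7000122070312, -53.099998474121094]]
rail [ 1.67445958e-01  9.85881269e-01  6.07179077e+02 -1.27070045e+02] ((607.4954223632812, -127.60676574707031), (197.14918518066406, 10.689411163330078), 80.4700927734375) 419
dish [ 529.55360368 -273.07134853   10.09612855] [ 490.70050774 -303.34892133    5.00678275] [ 563.03535111 -230.01776899   17.1476639 ]
scene deck+rail ((595.5062255859375, -122.85010528564453), (202.9770050048828, 207.5459442138672), 80.38847351074219) [ 477.90005722 -224.65349628] [699.46641015 -10.045224  ]
[[502.29998779296875, -175.6999969482422], [577.2000122070312, -186.1999969482422], [594.9000244140625, -59.70000076293945], [520.0, -49.20000076293945]]
rail [ 1.6767584e-01  9.8584217e-01  6.0406409e+02 -1.3211337e+02] ((647.6864013671875, -133.00172424316406), (199.9588623046875, 94.30574798583984), 79.8911361694336) 454
dish [ 536.60663002 -263.46780002   10.61455258] [ 494.30542308 -301.9114462     5.03334647] [ 562.90051726 -225.92087853   16.17286724]
```

```bash
cat >> h.py <<'E'
from scipy.spatial.transform import Rotation as Ro
YAW=-0.168; O=np.array([558.4,-120.5,0]); S=Ro.from_euler('z',YAW).as_matrix()
def toW(p): return O+S@np.array(p,float)
def toS(p): return S.T@(np.array(p,float)-O)
def plan(target_s, sgn=None):
    """tool shift & rotvec to reach TCP target in stand frame, pointing down, tool y along +-stand y"""
    from cell import get_obs
    o=get_obs(); R=Ro.from_euler('xyz',o["tool_rot"]).as_matrix()
    best=None
    for s in (1,-1):
        x=np.array([0,0,-1.]); y=s*S[:,1]; T=np.stack([x,y,np.cross(x,y)],1)
        rv=Ro.from_matrix(R.T@T).as_rotvec()
        if best is None or np.linalg.norm(rv)<np.linalg.norm(best[0]): best=(rv,s)
    print("t",round(o["time"],2),"tcp stand",toS(o["tcp_pos"]).round(1),"open",round(o["opening"],2),"F",o["ft_force"].round(1),"q",o["qpos"].round(2))
    print("rotvec",best[0].round(3),"sgn",best[1],"shift tool",(R.T@(toW(target_s)-o["tcp_pos"])).round(1))
    print("tool axes in stand\n",(S.T@R).round(3))
E
python3 - <<'E'
from h import *
c={k:v for k,v in np.load("top0.npz").items()}
P=pts(c);m=(P[...,2]>60)&(P[...,2]<800)&(P[...,1]<120)&(P[...,1]>-350)&(P[...,0]>300)
for lo,hi in((60,120),(120,250),(250,400),(400,900)):
    q=P[m&(P[...,2]>lo)&(P[...,2]<=hi)]
    if len(q):print(lo,hi,len(q),np.percentile(q[:,0],[0,1,5]).round())
for p in([-90,5,150],):plan(p)
E
```

```text
60 120 3384 [675. 741. 745.]
120 250 4086 [739. 740. 741.]
250 400 20197 [724. 735. 741.]
400 900 1134 [730. 732. 735.]
t 0.1 tcp stand [-296.4 -535.5  221.6] open 1.0 F [ 0.2 -0.1 -0.8] q [-1.03  0.39  0.01 -0.   -1.19 -0.26]
rotvec [ 0.455 -0.001 -0.002] sgn 1 shift tool [ 72.3 394.9 422.8]
tool axes in stand
 [[-0.001 -0.439  0.898]
 [ 0.002  0.898  0.439]
 [-1.     0.002 -0.   ]]
```

Request:
jog_arm --xyz '[[0, 0, 0], [0, 0, 0], [0, 0, 0], [0, 0, 0], [0, 44, 17], [0, 44, 17], [0, 44, 17], [0, 44, 17], [0, 44, 17], [0, 44, 17], [0, 44, 17], [0, 44, 17]]' --turn '[[0.114, 0, 0], [0.114, 0, 0], [0.114, 0, 0], [0.114, 0, 0], [0, 0, 0], [0, 0, 0], [0, 0, 0], [0, 0, 0], [0, 0, 0], [0, 0, 0], [0, 0, 0], [0, 0, 0]]' --gripper '[0.3, 0.3, 0.3, 0.3, 0.3, 0.3, 0.3, 0.3, 0.3, 0.3, 0.3, 0.3]'

```text
time: 1.3
tcp_pos: [379.1, -269.8, 215.5]
tool_rot: [2.309, 1.556, 2.108]
ft_force: [0.7, -1.0, 0.2]
opening: 0.7
```

```bash
python3 -c "
from h import *
plan([-90,2,100])"
```

```text
t 1.3 tcp stand [-151.8 -177.2  215.5] open 0.7 F [ 0.7 -1.   0.2] q [-0.28  0.12 -0.36 -0.01 -1.09 -1.49]
rotvec [-0.034 -0.01  -0.011] sgn 1 shift tool [116.9 179.9  56.9]
tool axes in stand
 [[-0.01   0.034  0.999]
 [ 0.011  0.999 -0.034]
 [-1.     0.011 -0.01 ]]
```

Request:
jog_arm --xyz '[[8, 36, 11], [23, 36, 11], [23, 36, 11], [23, 36, 11], [20, 36, 11], [0, 0, 0], [0, 0, 0]]' --turn '[[-0.034, -0.01, -0.01], [0, 0, 0], [0, 0, 0], [0, 0, 0], [0, 0, 0], [0, 0, 0], [0, 0, 0]]' --gripper '[0.3, 0.3, 0.3, 0.3, 0.3, 0.3, 0.3]'

```text
time: 2.0
tcp_pos: [469.2, -90.0, 116.1]
tool_rot: [-0.143, 1.567, -0.3]
ft_force: [-0.1, -0.5, -0.1]
opening: 0.699
```

```bash
python3 - <<'E'
from h import *
from cell import optics
plan([-85,2,45])
c=optics.capture("wrist");cv2.imwrite("pics/w1.png",c["img"])
E
```

```text
t 2.0 tcp stand [-93.   15.2 116.1] open 0.7 F [-0.1 -0.5 -0.1] q [ 0.15  0.25 -0.5   0.   -0.82 -1.88]
rotvec [0.011 0.004 0.001] sgn 1 shift tool [ 71.1 -13.2   7.6]
tool axes in stand
 [[ 0.004 -0.011  1.   ]
 [-0.001  1.     0.011]
 [-1.    -0.001  0.004]]
```

View pics/w1.png

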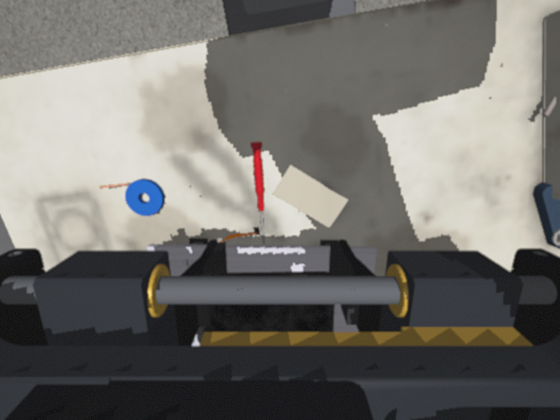

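The wrist view faces back toward the robot. It shows the driver at (258,175) and the wick at (145,197), both well clear of the fingers. I'll descend in front of the deck.

Request:
jog_arm --xyz '[[24, -4, 3], [24, -4, 2], [20, -4, 1], [3, 0, 0], [0, 0, 0]]' --turn '[[0.011, 0.004, 0], [0, 0, 0], [0, 0, 0], [0, 0, 0], [0, 0, 0]]' --gripper '[0.3, 0.3, 0.3, 0.3, 0.3]'

```text
time: 2.55
tcp_pos: [474.9, -107.7, 47.4]
tool_rot: [0.183, 1.561, 0.007]
ft_force: [0.3, 0.0, 0.6]
opening: 0.703
```

```bash
python3 - <<'E'
from h import *
from cell import optics
plan([-58,2,45])
for n in("scene","top"):
    c=optics.capture(n);a=c["img"][165:310,250:440] if n=="scene" else c["img"][140:265,225:410]
    cv2.imwrite(f"pics/{n}2.png",cv2.resize(a,None,fx=4,fy=4))
E
```

```text
t 2.55 tcp stand [-84.5  -1.4  47.4] open 0.7 F [0.3 0.  0.6] q [ 0.11  0.36 -0.55  0.   -0.64 -1.86]
rotvec [-0.008  0.009 -0.002] sgn 1 shift tool [ 2.7  3.6 26.4]
tool axes in stand
 [[ 0.009  0.008  1.   ]
 [ 0.002  1.    -0.008]
 [-1.     0.002  0.009]]
```

View pics/scene2.png

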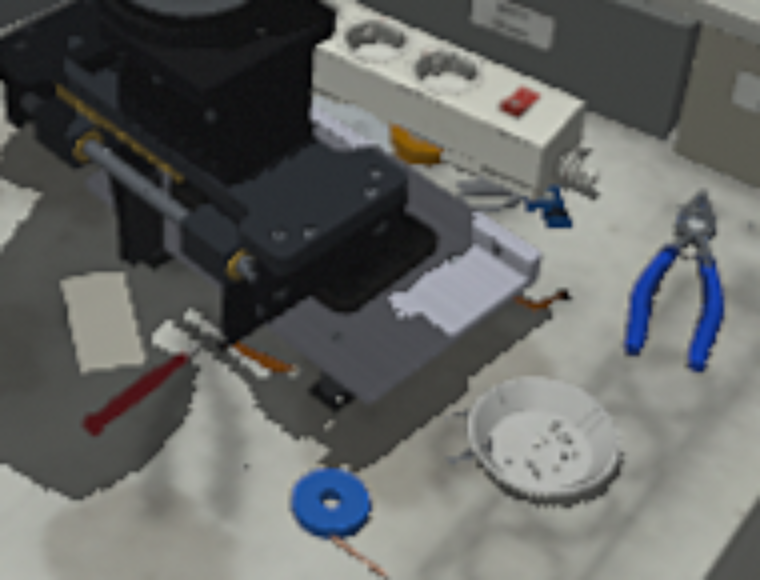

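View pics/top2.png

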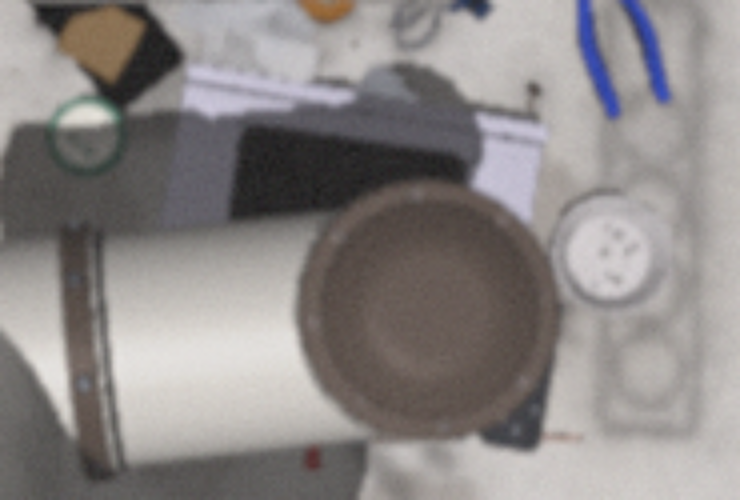

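The scene view shows the near fingertip at about (245,335) in the crop, just in front of the deck edge. The phone is undisturbed and the dish and jar are where they were. I'll push toward the rail.

Request:
jog_arm --xyz '[[2, 3, 6], [1, 0, 6], [0, 0, 5], [0, 0, 4], [0, 0, 4], [0, 0, 4], [0, 0, 4], [0, 0, 3]]' --turn '[[-0.008, 0.009, 0], [0, 0, 0], [0, 0, 0], [0, 0, 0], [0, 0, 0], [0, 0, 0], [0, 0, 0], [0, 0, 0]]' --gripper '[0.3, 0.3, 0.3, 0.3, 0.3, 0.3, 0.3, 0.3]'

```text
time: 3.45
tcp_pos: [514.2, -110.2, 48.0]
tool_rot: [0.97, 1.567, 0.805]
ft_force: [-2.8, 0.7, 3.0]
opening: 0.698
```

```bash
python3 -c "
from h import *
plan([-36.5,2,45])"
```

```text
t 3.45 tcp stand [-45.3   2.8  48. ] open 0.7 F [-2.8  0.7  3. ] q [ 0.1   0.42 -0.45 -0.   -0.7  -1.83]
rotvec [ 0.002  0.002 -0.003] sgn 1 shift tool [ 3.  -0.8  8.8]
tool axes in stand
 [[ 0.002 -0.002  1.   ]
 [ 0.003  1.     0.002]
 [-1.     0.003  0.002]]
```

```bash
python3 - <<'E'
from h import *
from cell import optics
for n in("scene","top"):
    c=optics.capture(n);a=c["img"][165:310,250:440] if n=="scene" else c["img"][140:265,225:410]
    cv2.imwrite(f"pics/{n}3.png",cv2.resize(a,None,fx=4,fy=4))
plan([-36.5,2,45])
E
```

```text
t 3.55 tcp stand [-44.7   2.8  48. ] open 0.7 F [-0.6 -0.6  0.6] q [ 0.1   0.42 -0.45 -0.   -0.7  -1.83]
rotvec [ 0.002  0.003 -0.003] sgn 1 shift tool [ 3.  -0.9  8.2]
tool axes in stand
 [[ 0.003 -0.002  1.   ]
 [ 0.003  1.     0.002]
 [-1.     0.003  0.003]]
```

View pics/scene3.png

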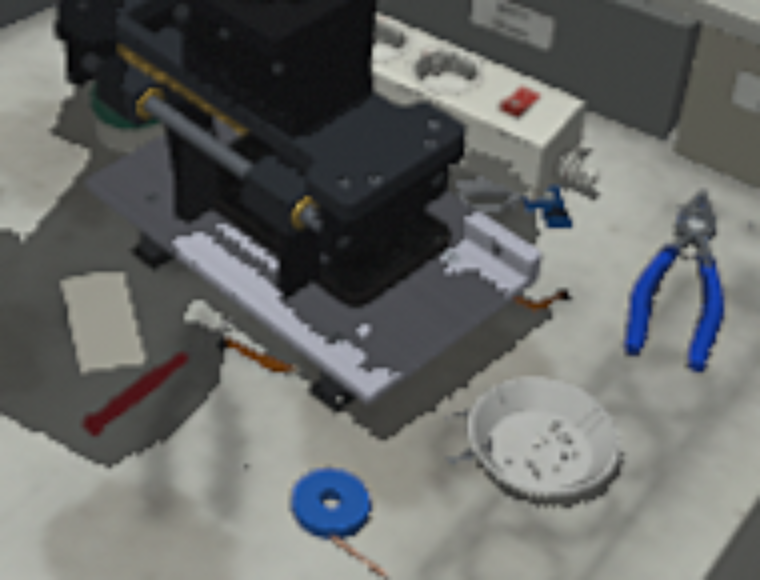

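View pics/top3.png

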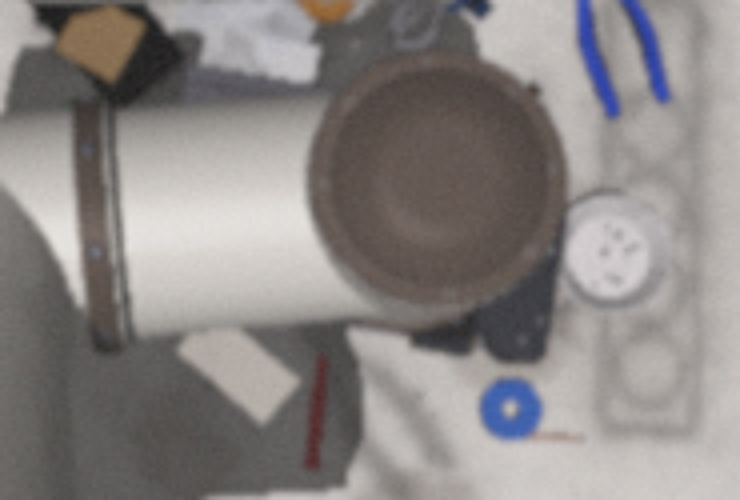

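The near fingertip is at crop (293,293), touching the phone's front face. The phone's front-right corner has moved back to about (360,300). The tip has drifted up to z 48, so I'll back off a little and lower it before pushing on.

Request:
jog_arm --xyz '[[0, 0, -5], [4, 0, 0], [1, 0, 0], [0, 0, 0]]' --turn '[[0, 0, 0], [0, 0, 0], [0, 0, 0], [0, 0, 0]]' --gripper '[0.3, 0.3, 0.3, 0.3]'

```text
time: 3.95
tcp_pos: [511.3, -109.2, 42.8]
tool_rot: [0.441, 1.562, 0.276]
ft_force: [-1.1, -0.1, 0.5]
opening: 0.702
```

```bash
python3 -c "
from h import *
plan([-36.5,2,45])"
```

```text
t 3.95 tcp stand [-48.4   3.2  42.8] open 0.7 F [-1.1 -0.1  0.5] q [ 0.1   0.42 -0.47 -0.   -0.67 -1.83]
rotvec [ 0.003  0.008 -0.004] sgn 1 shift tool [-2.1 -1.2 11.9]
tool axes in stand
 [[ 0.008 -0.003  1.   ]
 [ 0.004  1.     0.003]
 [-1.     0.004  0.008]]
```

Request:
jog_arm --xyz '[[-1, 0, 4], [0, 0, 3], [0.5, 0, 3], [0.5, 0, 2], [0.5, 0, 2]]' --turn '[[0, 0.007, 0], [0, 0, 0], [0, 0, 0], [0, 0, 0], [0, 0, 0]]' --gripper '[0.3, 0.3, 0.3, 0.3, 0.3]'

```text
time: 4.45
tcp_pos: [520.4, -111.5, 41.7]
tool_rot: [2.971, 1.558, 2.804]
ft_force: [-5.7, 2.2, 3.7]
opening: 0.701
```

```bash
python3 -c "
from h import *
plan([-36.5,2,45])"
```

```text
t 4.45 tcp stand [-39.    2.5  41.7] open 0.7 F [-5.7  2.2  3.7] q [ 0.09  0.44 -0.43 -0.01 -0.71 -1.82]
rotvec [ 0.001 -0.012 -0.002] sgn 1 shift tool [-3.4 -0.5  2.5]
tool axes in stand
 [[-0.012 -0.001  1.   ]
 [ 0.002  1.     0.001]
 [-1.     0.002 -0.012]]
```

Request:
jog_arm --xyz '[[-2.5, 0, 0], [0, 0, 1.5], [0, 0, 1.5]]' --turn '[[0, -0.008, 0], [0, 0, 0], [0, 0, 0]]' --gripper '[0.3, 0.3, 0.3]'

```text
time: 4.75
tcp_pos: [520.5, -111.8, 43.5]
tool_rot: [2.982, 1.56, 2.814]
ft_force: [-4.8, 3.9, 4.8]
opening: 0.699
```

```bash
python3 -c "
from h import *
plan([-36.5,2,45])"
```

```text
t 4.75 tcp stand [-38.8   2.2  43.5] open 0.7 F [-4.8  3.9  4.8] q [ 0.09  0.44 -0.43 -0.01 -0.71 -1.82]
rotvec [-0.    -0.011 -0.002] sgn 1 shift tool [-1.5 -0.2  2.3]
tool axes in stand
 [[-0.011  0.     1.   ]
 [ 0.002  1.    -0.   ]
 [-1.     0.002 -0.011]]
```

Request:
jog_arm --xyz '[[0, 0, 3], [0, 0, 3]]' --turn '[[0, 0, 0], [0, 0, 0]]' --gripper '[0.3, 0.3]'

```text
time: 4.95
tcp_pos: [520.4, -112.1, 43.1]
tool_rot: [3.113, 1.547, 2.943]
ft_force: [-7.7, 3.8, 7.9]
opening: 0.704
```

```bash
python3 -c "
from h import *
plan([-36.5,2,45])"
```

```text
t 4.95 tcp stand [-38.8   1.9  43.1] open 0.7 F [-7.7  3.8  7.9] q [ 0.09  0.44 -0.42 -0.01 -0.73 -1.82]
rotvec [-0.001 -0.024 -0.001] sgn 1 shift tool [-1.9  0.1  2.3]
tool axes in stand
 [[-0.024  0.001  1.   ]
 [ 0.001  1.    -0.001]
 [-1.     0.001 -0.024]]
```

The push has seated: it stalls as the force rises. I'll back off, rise and look.

Request:
jog_arm --xyz '[[0, 0, -10], [0, 0, -20], [-40, 0, -20], [-50, 0, -40], [-20, 0, -50], [0, 0, -50], [0, 40, -30], [0, 0, 0]]' --turn '[[0, 0, 0], [0, -0.02, 0], [0, 0, 0], [0, 0, 0], [0, 0, 0], [0, 0, 0], [0, 0, 0], [0, 0, 0]]' --gripper '[0.3, 0.3, 0.3, 1, 1, 1, 1, 1]'

```text
time: 5.75
tcp_pos: [325.2, -35.3, 146.2]
tool_rot: [0.345, 1.545, 0.179]
ft_force: [1.1, -1.2, -0.2]
opening: 0.331
```

```bash
cat >> h.py <<'E'
def look(i):
    from cell import optics
    for n in("scene","top"):
        c=optics.capture(n);a=c["img"][165:310,250:440] if n=="scene" else c["img"][140:265,225:410]
        cv2.imwrite(f"pics/{n}{i}.png",cv2.resize(a,None,fx=4,fy=4)); np.savez(f"{n}{i}.npz",**c)
E
python3 - <<'E'
from h import *
look(4);plan([9,100,120])
for n,b in(("top",(272,158,365,222)),("scene",(285,180,380,260))):
    c={k:v for k,v in np.load(n+"4.npz").items()}
    k,W,r=phone(c,b);p=toS([*r[0],0]);print(n,r,p.round(1),k.min(0),k.max(0))
E
```

```text
t 5.85 tcp stand [-242.3   42.9  146. ] open 0.24 F [ 0.4 -1.2 -1. ] q [ 0.4  -0.08 -0.78  0.01 -0.85 -2.15]
rotvec [-0.004  0.023 -0.007] sgn 1 shift tool [ 32.2  57.8 250.4]
tool axes in stand
 [[ 0.023  0.004  1.   ]
 [ 0.007  1.    -0.004]
 [-1.     0.007  0.023]]
top ((565.5888671875, -120.567138671875), (119.70113372802734, 67.90574645996094), 80.33348083496094) [7.1 1.1 0. ] [284 165] [341 203]
scene ((563.2332763671875, -121.72808074951172), (127.30277252197266, 77.6783447265625), 80.56822204589844) [ 5.  -0.4  0. ] [299 193] [364 239]
```

View pics/top4.png

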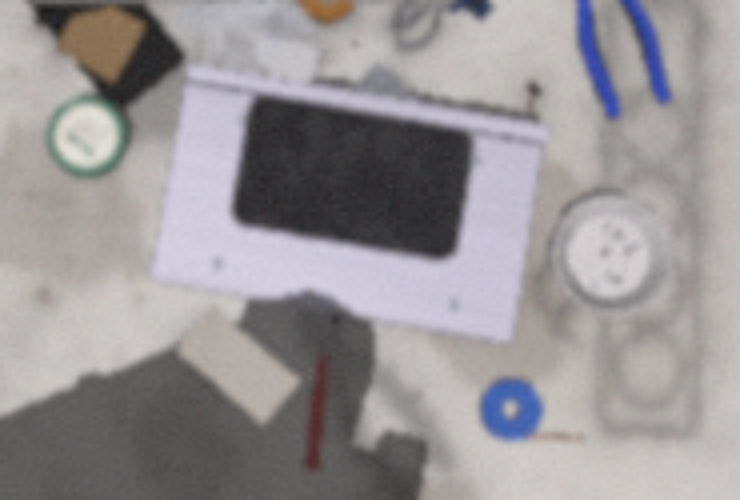

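View pics/scene4.png

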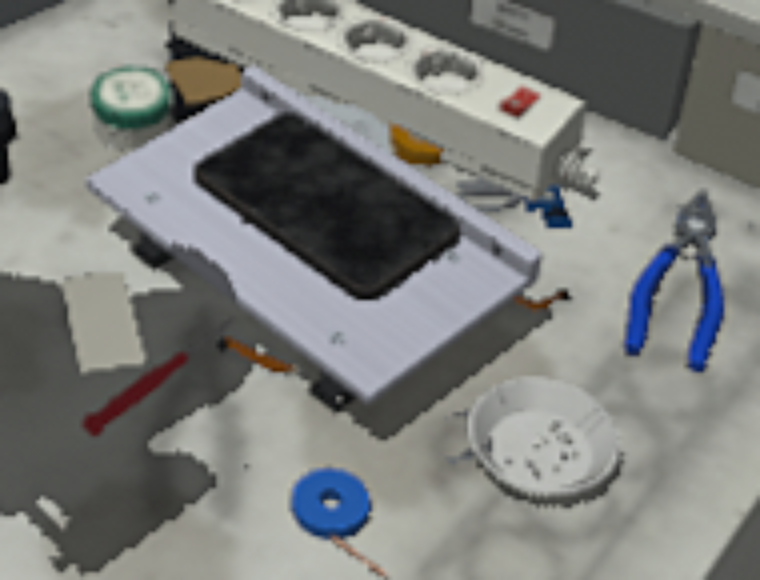

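The top view shows the phone flush and square with the rail: its angle of 80.3° matches the rail's. In the top crop it spans x from 235 to 470, and nothing else has moved. Next I'll go to the jar-side end with the fingers shut.

Request:
jog_arm --xyz '[[0, 13, 42], [0, 13, 42], [0, 13, 42], [0, 13, 42], [0, 13, 42], [0, 5, 42], [10, 0, 10], [0, 0, 0]]' --turn '[[0, 0.02, 0], [0, 0, 0], [0, 0, 0], [0, 0, 0], [0, 0, 0], [0, 0, 0], [0, 0, 0], [0, 0, 0]]' --gripper '[1, 1, 1, 1, 1, 1, 1, 1]'

```text
time: 6.65
tcp_pos: [615.5, -29.7, 131.5]
tool_rot: [0.672, 1.559, 0.479]
ft_force: [-0.9, -0.6, -1.1]
opening: 0.006
```

```bash
python3 -c "
from h import *
plan([9,105,60])"
```

```text
t 6.65 tcp stand [ 41.1  99.1 131.5] open 0.01 F [-0.9 -0.6 -1.1] q [ 0.21  0.44 -0.15 -0.   -0.97 -1.97]
rotvec [-0.025  0.009 -0.007] sgn 1 shift tool [ 71.2   4.6 -32.9]
tool axes in stand
 [[ 0.009  0.025  1.   ]
 [ 0.007  1.    -0.025]
 [-1.     0.007  0.009]]
```

Request:
jog_arm --xyz '[[0, 3, -16], [0, 3, -16], [30, 0, 0], [28, 0, 0], [13, 0, 0], [0, 0, 0]]' --turn '[[-0.025, 0.009, -0.007], [0, 0, 0], [0, 0, 0], [0, 0, 0], [0, 0, 0], [0, 0, 0]]' --gripper '[1, 1, 1, 1, 1, 1]'

```text
time: 7.25
tcp_pos: [585.3, -28.5, 56.9]
tool_rot: [-0.644, 1.568, -0.825]
ft_force: [-0.4, 0.4, -0.1]
opening: 0.0
```

```bash
python3 -c "
from h import *
plan([9,85,44.5])"
```

```text
t 7.25 tcp stand [11.1 95.2 56.9] open 0.0 F [-0.4  0.4 -0.1] q [ 0.23  0.49 -0.3   0.   -0.79 -1.98]
rotvec [-0.013  0.002  0.001] sgn 1 shift tool [ 12.4 -10.2  -2. ]
tool axes in stand
 [[ 0.002  0.013  1.   ]
 [-0.001  1.    -0.013]
 [-1.    -0.001  0.002]]
```

Request:
jog_arm --xyz '[[7, 0, -2], [5, 0, 0], [0, 0, 0]]' --turn '[[-0.013, 0, 0], [0, 0, 0], [0, 0, 0]]' --gripper '[1, 1, 1]'

```text
time: 7.55
tcp_pos: [584.0, -30.2, 45.7]
tool_rot: [-0.189, 1.566, -0.359]
ft_force: [0.6, -0.2, 0.1]
opening: 0.006
```

```bash
python3 - <<'E'
from h import *
plan([9,-1.5,44.5]);look(5)
E
```

```text
t 7.55 tcp stand [10.2 93.3 45.7] open 0.01 F [ 0.6 -0.2  0.1] q [ 0.23  0.5  -0.31  0.   -0.76 -1.97]
rotvec [-0.002  0.005  0.001] sgn 1 shift tool [  1.2 -94.8  -1. ]
tool axes in stand
 [[ 0.005  0.002  1.   ]
 [-0.001  1.    -0.002]
 [-1.    -0.001  0.005]]
```

View pics/scene5.png

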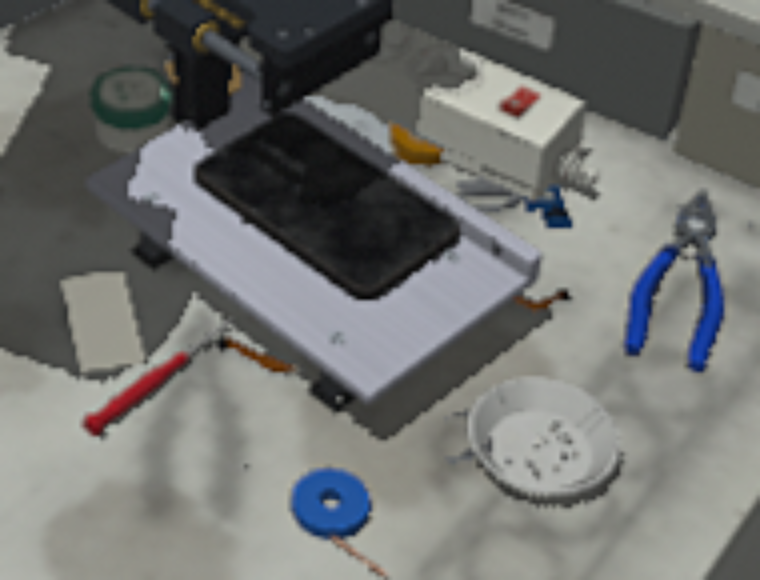

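The shut fingers sit at crop (195,110), on the deck beyond the phone's jar-side end. I'll push along the rail.

Request:
jog_arm --xyz '[[1, -6, -1], [0, -5, 0], [0, -5, 0], [0, -5, 0], [0, -5, 0], [0, -5, 0], [0, -5, 0], [0, -5, 0]]' --turn '[[0, 0, 0], [0, 0, 0], [0, 0, 0], [0, 0, 0], [0, 0, 0], [0, 0, 0], [0, 0, 0], [0, 0, 0]]' --gripper '[1, 1, 1, 1, 1, 1, 1, 1]'

```text
time: 8.45
tcp_pos: [577.2, -72.3, 46.8]
tool_rot: [0.161, 1.561, -0.008]
ft_force: [-1.5, 1.2, -0.8]
opening: 0.004
```

```bash
python3 - <<'E'
from h import *
plan([9,-1.5,44.5]);look(6)
E
```

```text
t 8.45 tcp stand [10.5 50.7 46.8] open 0.0 F [-1.5  1.2 -0.8] q [ 0.15  0.49 -0.32  0.   -0.75 -1.9 ]
rotvec [-0.001  0.009 -0.002] sgn 1 shift tool [  2.2 -52.2  -1.5]
tool axes in stand
 [[ 0.009  0.001  1.   ]
 [ 0.002  1.    -0.001]
 [-1.     0.002  0.009]]
```

View pics/scene6.png

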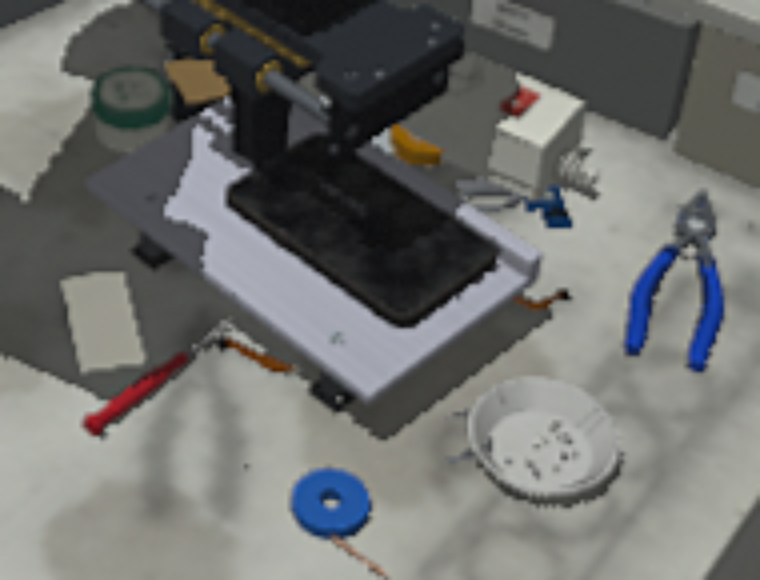

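The phone has slid along the rail and stayed square; its dish-side end is now near crop (495,250). I'll continue.

Request:
jog_arm --xyz '[[2, -5, -1], [0.5, -5, 0], [0, -5, 0], [0, -5, 0], [0, -5, 0], [0, -5, 0], [0, -5, 0], [0, -4, 0], [0, 0, 0]]' --turn '[[0, 0.009, 0], [0, 0, 0], [0, 0, 0], [0, 0, 0], [0, 0, 0], [0, 0, 0], [0, 0, 0], [0, 0, 0], [0, 0, 0]]' --gripper '[1, 1, 1, 1, 1, 1, 1, 1, 1]'

```text
time: 9.45
tcp_pos: [570.1, -113.3, 45.0]
tool_rot: [0.894, 1.568, 0.725]
ft_force: [0.2, 2.1, 1.6]
opening: 0.007
```

```bash
python3 - <<'E'
from h import *
plan([9,-1.5,44.5]);look(7)
c={k:v for k,v in np.load("scene7.npz").items()}
k,W,r=phone(c,(285,180,420,290))
# dish-end extent in stand coordinates
w=np.array([toS([*p,0]) for p in W]);print(w[:,1].min(),w[:,0].min())
E
```

```text
t 9.45 tcp stand [10.4  9.  45. ] open 0.01 F [0.2 2.1 1.6] q [ 0.08  0.49 -0.32 -0.   -0.76 -1.82]
rotvec [-0.001  0.002 -0.003] sgn 1 shift tool [  0.5 -10.5  -1.4]
tool axes in stand
 [[ 0.002  0.001  1.   ]
 [ 0.003  1.    -0.001]
 [-1.     0.003  0.002]]
-149.76566543993206 -89.56754575081088
```

View pics/scene7.png

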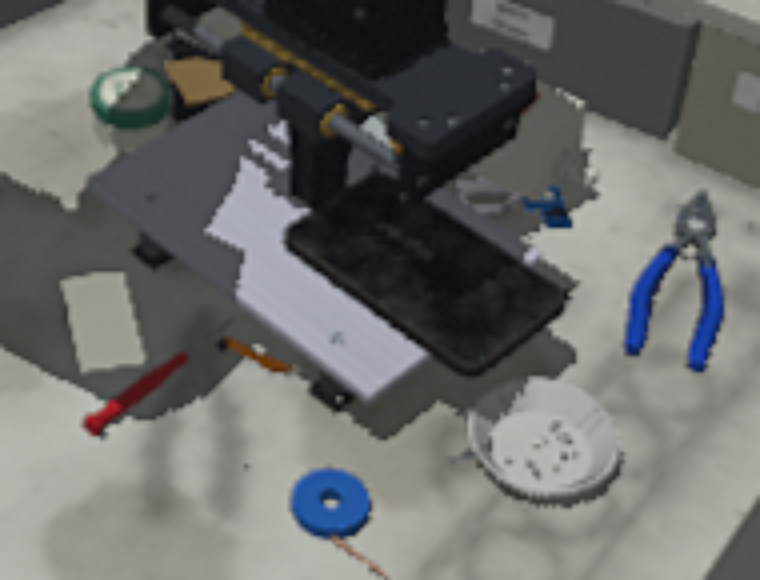

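The phone overhangs the dish end (crop corner about (565,297)). From the TCP it should be at y ≈ -68, so about 9 mm is left.

Request:
jog_arm --xyz '[[0, -4, -1], [0, -4, 0], [0, -1.5, 0], [0, 0, 0]]' --turn '[[0, 0, 0], [0, 0, 0], [0, 0, 0], [0, 0, 0]]' --gripper '[1, 1, 1, 1]'

```text
time: 9.95
tcp_pos: [567.6, -122.9, 44.8]
tool_rot: [0.799, 1.568, 0.631]
ft_force: [-0.4, 1.9, 1.4]
opening: 0.007
```

Request:
jog_arm --xyz '[[0, 15, 0], [0, 20, 0], [-40, 20, 0], [-50, 0, -30], [-10, 0, -50], [0, 0, -50], [0, 0, -50], [0, 0, -50], [0, 0, 0]]' --turn '[[0, 0, 0], [0, 0, 0], [0, 0, 0], [0, 0, 0], [0, 0, 0], [0, 0, 0], [0, 0, 0], [0, 0, 0], [0, 0, 0]]' --gripper '[1, 1, 1, 1, 1, 1, 1, 1, 1]'

```text
time: 10.85
tcp_pos: [346.7, -25.9, 139.5]
tool_rot: [-2.71, 1.565, -2.877]
ft_force: [-0.3, 0.5, -0.1]
opening: 0.002
```

```bash
python3 - <<'E'
from h import *
plan([9,-1.5,44.5]);look(8)
for n,b in(("top",(290,158,375,225)),("scene",(305,190,400,270))):
    c={k:v for k,v in np.load(n+"8.npz").items()}
    k,W,r=phone(c,b);p=toS([*r[0],0]);print(n,r,p.round(1),k.min(0),k.max(0))
E
```

```text
t 10.85 tcp stand [-224.5   57.9  139.5] open 0.0 F [-0.3  0.5 -0.1] q [ 0.4  -0.01 -0.73 -0.   -0.85 -2.14]
rotvec [ 0.001 -0.005  0.002] sgn 1 shift tool [ 93.9 -59.4 233.9]
tool axes in stand
 [[-0.005 -0.001  1.   ]
 [-0.002  1.     0.001]
 [-1.    -0.002 -0.005]]
top ((553.7886962890625, -194.40036010742188), (119.91434478759766, 71.7677993774414), 79.85157012939453) [  7.8 -73.6   0. ] [318 171] [374 210]
scene ((521.374755859375, -200.6542205810547), (146.80908203125, 132.97476196289062), 80.91643524169922) [-23.1 -85.2   0. ] [323 211] [397 269]
```

View pics/scene8.png

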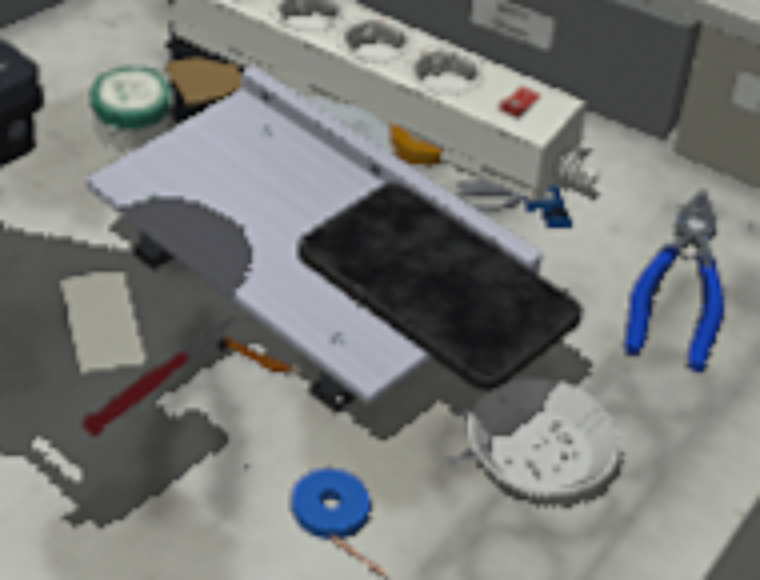

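View pics/top8.png

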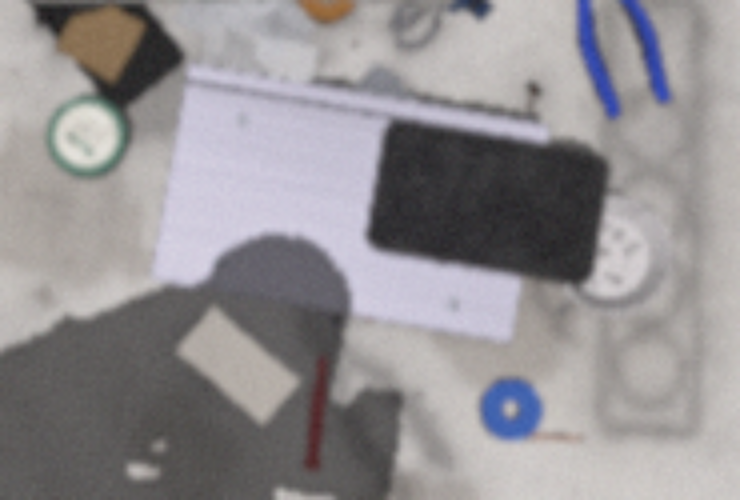

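The phone is square at the rail and about a third is past the end; the dish, jar, wick and driver have not moved. My box clipped the phone in that measurement, so I'll remeasure.

```bash
python3 - <<'E'
from h import *
c={k:v for k,v in np.load("top8.npz").items()}
for t in(70,90,105):
    k,W,r=phone(c,(290,158,385,215),thr=t);p=toS([*r[0],0]);print(r,p.round(1),k.min(0),k.max(0))
# depth-based: phone points over 46..55 with x in stand < 40
for n in("top","scene"):
    c={k:v for k,v in np.load(n+"8.npz").items()}
    Q=(pts(c).reshape(-1,3)-O)@S
    m=(abs(Q[:,2]-50)<5)&(abs(Q[:,0]-5)<30)&(c["img"].max(2).ravel()<100)&(Q[:,1]>-170)&(Q[:,1]<20)
    print(n,np.percentile(Q[m,1],[0.5,99.5]).round(1),np.percentile(Q[m,0],[.5,99.5]).round(1), "median z",np.median(Q[m,2]))
    a=np.c_[Q[m,:2],np.ones(m.sum())];print("tilt",np.linalg.lstsq(a,Q[m,2],rcond=None)[0].round(3))
E
```

```text
((553.1365966796875, -194.0064697265625), (119.48873901367188, 70.21662902832031), 80.03959655761719) [  7.1 -73.4   0. ] [318 171] [375 210]
((553.3777465820312, -194.93362426757812), (122.15599060058594, 74.10360717773438), 80.37381744384766) [  7.5 -74.2   0. ] [317 170] [376 210]
((553.6307373046875, -194.96197509765625), (122.83842468261719, 75.88218688964844), 80.3761215209961) [  7.7 -74.2   0. ] [317 170] [376 211]
top [-134.4  -13.6] [-24.7  34.6] median z 48.83768647210416
tilt [-3.0000e-03 -1.0000e-03  4.8866e+01]
scene [-133.4  -11.7] [-24.7  34.8] median z 50.361562013743644
tilt [1.0000e-03 5.0000e-03 5.0723e+01]
```

The phone reads y ≈ -74 by camera and -78 by TCP contact; the allowed range is -65.5 to -92.5. Its x of 7.1 to 7.7 matches the reading from when it was pressed flush, and it is parallel to the rail within about 0.006 rad and flat. Handing in.

```bash
python3 - <<'E'
from h import *
from cell import ticket
for f in("top0","top8"):
    c={k:v for k,v in np.load(f+".npz").items()};h=cv2.cvtColor(c["img"],cv2.COLOR_BGR2HSV)
    m=cv2.inRange(h,(100,120,40),(130,255,255));m[:225]=0;m[262:]=0;m[:,:335]=0;m[:,380:]=0
    print(f,"wick px",np.argwhere(m).mean(0).round(1))
print(ticket.hand_in())
E
```

```text
top0 wick px [241.8 351.6]
top8 wick px [242.  352.4]
the job is handed in; nothing more can be done
None
```

I pushed the phone flat against the rear rail with two spread fingertips, then slid it along the rail from the jar-side end with the fingers shut. After that I backed the arm clear and handed the job in at about 11 s of the 53 s allowed.

Last checks before hand-in:

| Check | Measured | Allowed |
|---|---|---|
| Phone along the rail (y in the stand frame) | about -74 mm by camera, about -78 mm by fingertip contact | -65.5 to -92.5 mm |
| Length past the dish end | about 37 to 40 mm | 28 to 55 mm |
| Distance from the rail (x in the stand frame) | about 7.5 mm | 4 to 14 mm |
| Angle to the rail | within about 0.006 rad | 0.06 rad |
| Tilt | within about 0.005 rad | 0.05 rad |

- **Disagreements:** The two y readings differ by 4 mm, but both are in range. The x reading is about 1.5 mm under the nominal 9 mm, and it was the same when the phone was pressed hard against the rail, so I took that as camera bias.
- **Discarded reading:** The last outline fit from the scene camera merged with shadow, so I did not use it.
- **Other objects:** The dish, jar and driver looked unmoved in the pictures; I did not measure them again. The wick shifted less than 1 pixel.

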